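# Weigh two candy tins and stock the full one

## Robot

A 6-joint arm with a two-finger parallel gripper is mounted at the origin on the work surface. World frame = base frame: x ahead of the robot, y to its left, z up, the work surface at z = 0. Lengths are in m, angles in rad, forces in N, time in s.
With the tool pointing down it reaches from about 0.225 to 0.875 m from the base axis. Payload 3.4 kg.
Tool frame: the origin (TCP) lies midway between the tips of the shut fingers; the grasp point (between the pads) lies 19 mm behind it (pinch_z is the distance from the TCP to the grasp point, in m); z points along the fingers, y is the line along which they close (so a half turn about z gives the same grasp; the last joint's range is limited). The gripper opens to 85 mm and grips with 20 to 120 N. Pads are 22 mm wide; open, the fingers measure 114 mm over their backs; the gripper's body (76 mm by 85 mm) begins 54 mm behind the grasp point. The pads swing forward as they close: fully open they stand 13 mm farther back than shut.
Start: joints at [1.211, 0.276, 1.505, -0, 1.361, -0.121], TCP at [0.136, 0.559, 0.231] pointing down, gripper open.
Joint ranges: [-2.89, 2.89], [-0.75, 2.08], [0.22, 2.7], [-1.18, 4.32], [0.11, 2.71], [-2.7, 2.7]. Speed limits (rad/s): [2.57, 2.57, 3.14, 3.14, 3.14, 3.14].

## Interface

Orientations are given as a unit quaternion [w, x, y, z].
In Python, from rig import get_state, get_image, sign_off, pinch_z gives the robot as it stands.
- The arm moves only by the tool send_rows, never from a script. Its argument "steps" is one flat list of numbers, 5 for each row, row after row: the gripper's target within -1 to 1 (fully open at 1, half-way at 0, shut at -1), then the shift along the tool's x, y, z in cm, then the turn about the tool's z in degrees. In form: [gripper, x, y, z, roll, gripper, x, y, z, roll, ...]. A call has 1 to 12 rows; each row shifts and turns the commanded pose from where the row before left it, along the tool's axes as they then stand; what a row does not reach is not made up. A row lasts 1/10 s, in which the tool goes at most 50 mm and 8.59 degrees, less where a joint would pass 70% of its speed; a pose out of reach is approached as far as the arm can. A call is refused whole if a number of a shift passes 5 or a number of a turn 8.59, either way. A call with a gripper value outside its range is refused whole. The fingers move at their own pace and stop on an object; "newtons" is the grip in N (left out, the last holds). Time passes only in rows, so rows that do not move let the fingers close. It gives the time, the measured TCP pose, the force, the opening and the grip force at its end, in the units of the state.
- get_state(): the state, without advancing time (a new reading comes with each control period).
- get_image(name): name is "scene" or "top"; returns a dict with "color" (400x640x3 uint8, red, green, blue), "mtx" (3x3 intrinsics, pixels), "k1" (the pictures are not rectified: a ray, as slopes to the right and down, at radius r is drawn at 1 + k1 r^2 times it, then the intrinsics apply), "T" (4x4, takes a point from camera to world coordinates). Camera axes: x right, y down, z forward; pixel columns grow to the right and rows downward; lengths in m; the calibration is good to about 2 mm. A picture is of the moment at which its call begins. There is no depth.
- sign_off(): hands the job in; it is judged then, once.
The state is a dict: "clock": time; "qpos": joint angles; "qd": joint speeds; "effort": joint torques, N m; "position": TCP position; "ee_rot": TCP orientation; "contact_force": force on the tool from outside, world axes, zero at the start; "moment": the same for the moment, N m; "width": finger opening in m; "gripper_force": force on a finger pad.
Only numpy, scipy, OpenCV 4.12 (cv2) and the standard library are available. Lean on these libraries where they do the work, as an engineer would, in place of code of your own. Each camera call takes 0.05 s, during which the arm holds its last target. There are 200 camera calls.

## Task

Two candy tins on the shop counter look alike, but one is short-filled: seat them flat and gently in opposite pans of the balance, let go of both and see which side drops. Then take the heavier tin and load it into the display lane: with it, gently press the spring plate back, lower the tin behind the front lip until it stands flat on the tray's floor, and let go so that the plate holds it against the lip. Leave the lighter tin seated flat in its pan, and do not press on the balance with more than 25 N or on the lane (tray and plate together) with more than 30 N, tip a tin over or disturb the other things on the counter.

Things in the scene. Friction and masses are not known exactly. Their poses are not given: they have to be found in the camera images.
- tin_p_c (a point): Centre (half-way up) of one closed round metal candy tin, 50 mm diameter, 60 mm tall, standing upright, plain; z is the tin's axis, up. One of the two tins weighs about 220 g and the other about 150 g; nothing but weight tells which.
- tin_q_c (a point): Centre (half-way up) of the other tin, which looks just the same: 50 mm diameter, 60 mm tall.
- balance: Fixed pivot balance, origin under the middle of its foot (foot 100 x 160 mm). The beam's hinge lies along the balance's x axis, 110 mm above the table; the two arms run along its +y and -y, a pan at each end, 120 mm from the middle. The top of the post and its cheeks reach 118 mm.
- pan_left (a point): Pan on the +y arm: the point 30 mm above the middle of the pan's floor, which is where the centre of a seated tin comes. Its frame leans with the beam. The pan is 62 mm wide outside with a rim 6 mm high above its floor, 55 mm wide inside.
- pan_right (a point): The same point of the pan on the -y arm, same sizes.
- beam (a joint): Tilt of the beam in rad, about the balance's x axis: 0 level, positive = left (+y) pan up and right pan down; stops at -0.09 and 0.09. It swings freely and, with unequal tins, goes all the way to the stop on the heavier side, so that a tin on it leans by that angle.
- lane: Fixed rail of the display lane, 230 x 44 mm, 4 mm high, x -30 to 200 mm; x runs back along the lane, z up. A white tray, 68 mm wide, is clamped on it somewhere: the inner face of its front lip lies at x 0 to 44 mm, and no reading tells where. A tin is brought over the lip from the front (-x), pushing the plate back, and lowered behind the lip.
- lane_front (a point): Point on the rail's middle line at x = 0, 22 mm above the table, the height of the lip's top. Tray: floor 10 mm above the table; lip 4 mm thick (on the -x side), 12 mm above the floor; low side guides, 6 mm above the floor, 60 mm apart; an end block 40 mm high, 130 to 150 mm behind the lip. The tray stays put when pushed.
- lane_mid (a point): Point on the rail's middle line at x = 50 mm, 40 mm above the table, as a seated tin's centre. The sprung grey plate (50 wide, 14 to 58 mm above the table) rests 4 mm behind the lip and slides back (+x) against 2.4 N rising to 5.4 N, to a hard stop 54 mm behind the lip: a tin passes down with 4 mm to spare, the plate pressed to its stop; it then holds the tin with 5 N.
- jar: Bystander, not to be disturbed: glass jar with a lid, 80 dia x 130 high mm; origin under its middle.
- dish: Bystander, not to be disturbed: open blue bowl, 100 dia x 45 high mm; origin under its middle.
- scoop: Bystander, not to be disturbed: long-handled spoon, 170 mm long, lying flat, along its x axis; origin under its middle.
- flat_tin: Bystander, not to be disturbed: flat round green tin, 72 dia x 28 high mm; origin under its middle.
- carton: Bystander, not to be disturbed: small box 60 x 90 x 50 high mm; origin under its middle.
- mug: Bystander, not to be disturbed: plain white cup, 70 dia x 80 high mm; origin under its middle.
- bell: Bystander, not to be disturbed: brass counter bell, 72 dia x 46 high mm; origin under its middle.
Things that resemble listed ones, but are neither listed nor needed, are in the scene too. What is shaped like the part that bears tin_q_c but green, red or turquoise is not meant.

How it is judged:
On the way:
1. both tins sit flat in opposite pans, let go, and the beam has come to rest down on the heavier tin's side ((((distance between tin_p_c and pan_left below 0.008 m and distance between tin_q_c and pan_right below 0.008 m and angle between the z axis of each of tin_p_c, tin_q_c and the z axis of pan_left, either way round below 0.06 rad) and value of joint beam below -0.07 rad) or ((distance between tin_p_c and pan_right below 0.008 m and distance between tin_q_c and pan_left below 0.008 m and angle between the z axis of each of tin_p_c, tin_q_c and the z axis of pan_left, either way round below 0.06 rad) and value of joint beam above 0.07 rad)) and contact force between the fingers and tin_p below 0.05 N and contact force between the fingers and tin_q below 0.05 N and contact force between the fingers and beam below 0.05 N and velocity of joint beam between -0.05 and 0.05 rad/s), for 0.3 s.
At the end, for the whole second after the job is handed in: The heavier tin stands upright (0.05 rad) on the lane tray floor (3 mm), within 7 mm of its centre line, squeezed between lip and plate (contact forces with the lane over 8 N in sum); the lighter tin stands flat (0.06 rad) in either pan, centre within 8 mm; both let go and at rest (z of tin_p_c in the frame of lane between 0.037 and 0.043 m and y of tin_p_c in the frame of lane between -0.007 and 0.007 m and x of tin_p_c in the frame of lane between 0.021 and 0.073 m and angle between tin_p_c's own z axis and vertical below 0.05 rad and contact force between tin_p and lane above 8 N and linear speed of each of tin_p, tin_q below 0.02 m/s and (distance between tin_q_c and pan_left below 0.008 m or distance between tin_q_c and pan_right below 0.008 m) and angle between the z axis of tin_q_c and the z axis of pan_left, either way round below 0.06 rad and contact force between the fingers and tin_p below 0.05 N and contact force between the fingers and tin_q below 0.05 N); the robot touches nothing.
It fails at once if the balance's beam or pans are pushed with more than 25 N (contact force between beam and anything else above 25 N).
It fails at once if the lane (floor, lip and plate together) is pushed with more than 30 N (contact force between lane and anything else above 30 N).
It fails at once if a tin is tipped over (0.6 rad) (angle between any of tin_p_c, tin_q_c's own z axis and vertical above 0.6 rad).
It fails at once if a bystander is moved more than 20 mm (distance of any of jar, dish, scoop, flat_tin, carton, mug, bell from where it was at the start of the episode above 0.02 m).
It also fails if it takes over 72 s, if anything falls off the work surface, if the arm or the gripper's body presses on something with over 40 N, if the wrist force passes 120 N, or if a joint passes its speed limit or range.

## Working session

There is one attempt and no reset: what is moved stays moved. The work goes in short steps, Python scripts to look and compute and a tool call to move; the robot and the scene stay as the last step left them, time stands still between calls to the robot, and variables do not carry over. Pictures are saved under pics/ and viewed, at most 10 in all, crops included, and the job is handed in when it is done.

Besides the shell and the picture viewer there is one more tool, called after "Call:" by a JSON object that holds its "op" and its "data". send_rows: Moves the arm, as the interface text tells. Its arguments: {"type":"object","properties":{"steps":{"type":"array"},"newtons":{"type":"number"}},"required":["steps"]}

```bash
mkdir -p pics; cat > h.py <<'E'
import numpy as np, cv2
from rig import get_state, get_image, sign_off, pinch_z
def ray(im,u,v):
    K=im["mtx"]; p=cv2.undistortPoints(np.array([[[u,v]]],float),np.array(K),np.array([im["k1"],0,0,0,0.])).ravel()
    T=np.array(im["T"]); d=T[:3,:3]@np.array([p[0],p[1],1]); return T[:3,3],d
def plane(im,u,v,z):
    o,d=ray(im,u,v); return o+d*(z-o[2])/d[2]
def proj(im,P):
    T=np.linalg.inv(np.array(im["T"])); c=T[:3,:3]@np.array(P)+T[:3,3]
    x=c[:2]/c[2]; x=x*(1+im["k1"]*(x@x)); K=np.array(im["mtx"]); return (K[:2,:2]@x+K[:2,2]).round(1)
E
python3 - <<'E'
from h import *
import pickle
for n in("scene","top"):
    i=get_image(n); pickle.dump(i,open(n+".pkl","wb")); cv2.imwrite(f"pics/{n}0.png",i["color"][:,:,::-1]); print(n,np.array(i["mtx"]).round(1).tolist(),i["k1"],np.array(i["T"]).round(3).tolist())
print(get_state(),pinch_z)
E
```

```text
scene [[489.9, 0.0, 321.7], [0.0, 489.9, 201.4], [0.0, 0.0, 1.0]] -0.13951657914510293 [[0.905, 0.363, -0.221, 0.887], [0.425, -0.771, 0.474, -0.618], [0.001, -0.523, -0.852, 1.205], [0.0, 0.0, 0.0, 1.0]]
top [[390.1, 0.0, 321.0], [0.0, 390.1, 202.0], [0.0, 0.0, 1.0]] 0.02475248432856738 [[-0.018, -0.99, 0.14, 0.408], [-1.0, 0.019, 0.006, -0.019], [-0.009, -0.14, -0.99, 1.391], [0.0, 0.0, 0.0, 1.0]]
{'clock': 0.1, 'qpos': array([ 1.21102337e+00,  2.76538798e-01,  1.50601388e+00, -5.62508531e-06,
        1.36072403e+00, -1.20995632e-01]), 'qd': array([ 0.00012763, -0.00207365, -0.00420993,  0.00227534,  0.00016034,
       -0.0010606 ]), 'effort': array([ 3.63145256e-03, -4.17708135e+01, -2.46401703e+01, -4.17106912e-04,
        6.01274820e-03,  2.59223981e-06]), 'position': array([0.13582975, 0.55823017, 0.23051928]), 'ee_rot': array([-1.97796069e-04,  1.19104619e-01,  9.92881353e-01, -8.18474170e-04]), 'contact_force': array([0.56959927, 0.64042769, 0.54672041]), 'moment': array([ 0.03231677,  0.0403599 , -0.01279789]), 'gripper_force': 0.0, 'width': 0.08558584824646535} 0.0187
```

View pics/scene0.png

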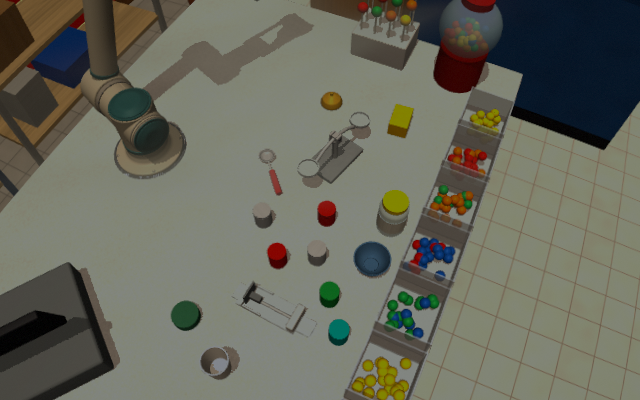

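View pics/top0.png

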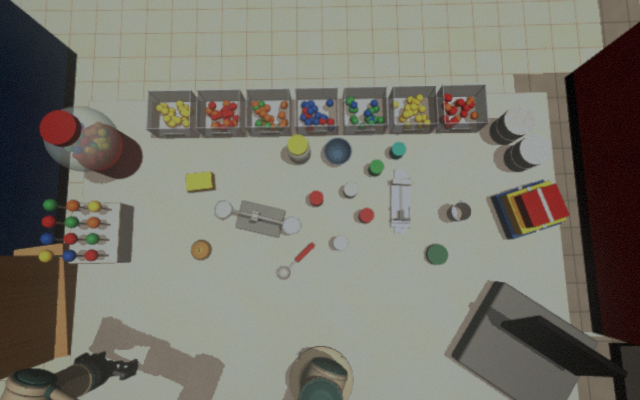

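The scene picture shows pale tins at (262,214) and (317,251). Possible look-alikes there are the red tins at (327,212) and (277,255), the green tin at (330,293), the turquoise tin at (339,331) and the mug at (215,362, hollow). I choose the two plain grey-white ones, which appear in the top view at (340,243) and (350,190). The balance is at (337,155) in the scene and (260,219) in the top view. The lane is at (273,305) in the scene and (401,200) in the top view. Next is one close crop to check this.

```bash
python3 - <<'E'
import pickle
from h import *
s=pickle.load(open("scene.pkl","rb"));t=pickle.load(open("top.pkl","rb"))
def crop(i,x,y,w,h,W,H):
    c=i["color"][y:y+h,x:x+w,::-1]; c=np.clip(255*(c/255.)**.7,0,255).astype('uint8'); return cv2.resize(c,(W,H),interpolation=cv2.INTER_CUBIC)
A=crop(s,230,180,100,150,400,600)
B=crop(t,320,160,100,100,400,400); C=crop(t,205,190,110,55,400,200)
cv2.imwrite("pics/c1.png",np.hstack([A,np.vstack([B,C])]))
for (u,v) in((340,243),(350,190)): print(plane(t,u,v,.06))
for (u,v) in((262,208),(317,245)): print(plane(s,u,v,.06))
E
```

```text
[ 0.45447698 -0.07282823  0.06      ]
[ 0.63614314 -0.11191926  0.06      ]
[ 0.45143335 -0.06942017  0.06      ]
[ 0.63525361 -0.10682243  0.06      ]
```

View pics/c1.png

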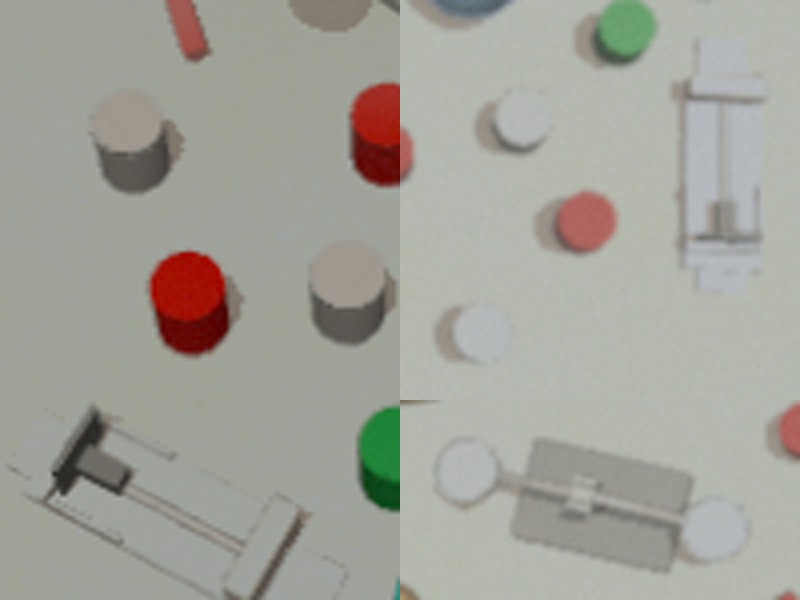

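The crop confirms the choice. The plain white tins are at scene (262,210) and (317,249), and the others are red or green. The lane's dark plate and front lip are on the robot's side, and the end block is on the far side.

```bash
python3 - <<'E'
import pickle
from h import *
s=pickle.load(open("scene.pkl","rb"));t=pickle.load(open("top.pkl","rb"))
# tin tops: grow from seed in upscaled image
def blob(i,u,v,tol,r=16,f=4):
    g=cv2.resize(i["color"][int(v)-r:int(v)+r,int(u)-r:int(u)+r],None,fx=f,fy=f,interpolation=cv2.INTER_CUBIC)
    m=np.zeros((2*r*f+2,)*2,np.uint8); c=r*f
    n,_,_,b=cv2.floodFill(cv2.GaussianBlur(g,(0,0),2),m,(c,c),0,(tol,)*3,(tol,)*3,4|cv2.FLOODFILL_FIXED_RANGE|cv2.FLOODFILL_MASK_ONLY)
    k=cv2.findContours(m[1:-1,1:-1],0,1)[0]; k=max(k,key=cv2.contourArea); e=cv2.fitEllipse(cv2.convexHull(k))
    return (int(u)-r+(e[0][0]+.5)/f-.5,int(v)-r+(e[0][1]+.5)/f-.5),np.array(e[1])/f
for nm,i,L,z in(("s",s,((262,210),(317,249)),.06),("t",t,((340,243),(350,189)),.06)):
    for q in L:
        for tol in(12,20,28):
            c,e=blob(i,*q,tol); print(nm,tol,np.round(c,1),e.round(1),plane(i,*c,z).round(4))
print("pans");
for q in((222,209),(291,225)):
    for tol in(12,20):
        c,e=blob(t,*q,tol); print(np.round(c,1),e.round(1),plane(t,*c,.115).round(4))
print("foot px corners")
for u,v in((533,438),(693,474),(670,571),(511,537)):
    a=205+(u-400)*110/400,190+(v-400)*55/200; print(np.round(a,1),plane(t,*a,.01).round(4))
print("lane: rail ends, block edges, plate, lip")
for n,u,v,z in(("rail far L",697,40,.004),("far R",746,40,.004),("near L",697,291,.004),("near R",742,291,.004),("block top far L",690,74,.05),("block far R",768,78,.05),("block near L",690,97,.05),("block near R",766,99,.05),("plate top L",696,238,.058),("plate top R",758,238,.058),("tray near L",683,264,.022),("tray near R",760,262,.022)):
    a=320+(u-400)/4-.4,160+v/4-.4; print(n,np.round(a,1),plane(t,*a,z).round(4))
for n,u,v,z in(("plate top far",98,405,.058),("plate top near",55,465,.058),("block nearL",272,497,.05),("block nearR",228,590,.05)):
    a=230+u/4-.4,180+v/4-.4; print("s",n,plane(s,*a,z).round(4))
E
```

```text
s 12 [260.4 209.5] [40.6 47.6] [ 0.4499 -0.0754  0.06  ]
s 20 [261.1 209.9] [42.6 46.3] [ 0.452  -0.0757  0.06  ]
s 28 [261.1 209.8] [41.1 48.7] [ 0.4519 -0.0755  0.06  ]
s 12 [318.4 251.6] [38. 44.] [ 0.6466 -0.1224  0.06  ]Traceback (most recent call last):
  File "<stdin>", line 14, in <module>
  File "<stdin>", line 9, in blob
cv2.error: OpenCV(4.12.0) /io/opencv/modules/imgproc/src/shapedescr.cpp:361: error: (-201:Incorrect size of input array) There should be at least 5 points to fit the ellipse in function 'fitEllipseNoDirect'
```

```bash
python3 - <<'E'
import pickle
from h import *
s=pickle.load(open("scene.pkl","rb"));t=pickle.load(open("top.pkl","rb"))
def crop(i,x,y,w,h,f):
    c=i["color"][y:y+h,x:x+w,::-1]; c=np.clip(255*(c/255.)**.7*1.1,0,255).astype('uint8'); return cv2.resize(c,None,fx=f,fy=f,interpolation=cv2.INTER_CUBIC)
A=crop(s,225,275,100,66,8)[:,:]; cv2.imwrite("pics/c2.png",A)
B=np.hstack([crop(s,290,105,90,80,6)[:480,:540],crop(t,385,165,32,75,8)[:480,:256]]); cv2.imwrite("pics/c3.png",B); print(A.shape,B.shape)
E
```

```text
(528, 800, 3) (480, 796, 3)
```

View pics/c2.png

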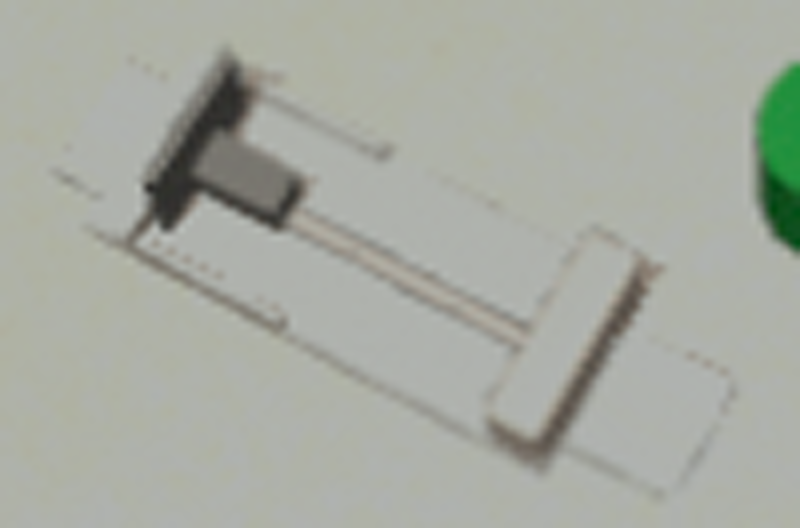

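View pics/c3.png

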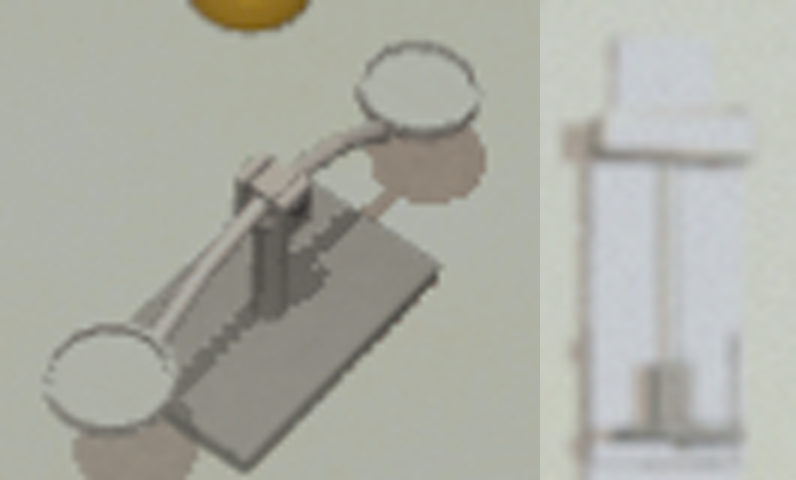

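The lane crop shows the plate's top front edge at about crop (145,180)–(228,48), the far end of the rail at (735,380)–(668,495), and the side guides. The balance crop shows the pan rims centred at crop (110,378) and (418,88), with an almost level beam.

```bash
python3 - <<'E'
import pickle
from h import *
s=pickle.load(open("scene.pkl","rb"));t=pickle.load(open("top.pkl","rb"))
def tri(a,b):
    o,d=ray(s,*a);p,e=ray(t,*b); d/=np.linalg.norm(d);e/=np.linalg.norm(e)
    k=np.linalg.lstsq(np.c_[d,-e],p-o,rcond=None)[0]; A=o+d*k[0];B=p+e*k[1]; return ((A+B)/2).round(4),round(np.linalg.norm(A-B),4)
S=lambda u,v,x,y,f:(x+(u+.5)/f-.5,y+(v+.5)/f-.5)
for n,a,b in(("panA",S(110,378,290,105,6),S(467-400,470-400,205,190,3.636)),("panB",S(418,88,290,105,6),S(715-400,529-400,205,190,3.636))): pass
pA=tri(S(110,378,290,105,6),S(315,129,205,190,3.636)); pB=tri(S(418,88,290,105,6),S(67,70,205,190,3.636)); print("pans -y,+y",pA,pB,np.linalg.norm(pA[0]-pB[0]))
print("tins",tri(S(128,121,230,180,4),S(82,333,320,160,4)),tri(S(348,275,230,180,4),S(122,117,320,160,4)))
for n,u,v in(("a",128,121),("b",348,275)): print(n,plane(s,*S(u,v,230,180,4),.06).round(4))
print("foot (scene, z .01?)")
for u,v in((245,460),(440,265),(165,400)): print(plane(s,*S(u,v,290,105,6),.012).round(4))
print("foot top")
for u,v in((533,438),(693,474),(670,571),(511,537)): print(plane(t,*S(u-400,v-400,205,190,3.636),.012).round(4))
print("lane scene")
for n,u,v,z in(("rail far R'",735,380,.004),("rail far L'",668,495,.004),("rail near",130,58,.004),("rail near2",55,175,.004),("plate front top",145,180,.058),("plate front top2",228,48,.058),("guide end",388,152,.016),("guide end2",283,322,.016),("tray corner lip bottom",128,242,.010),("tray left start",88,228,.006)): print(n,plane(s,*S(u,v,225,275,8),z).round(4))
print("lane top")
for n,u,v,z in(("far L",617,38,.004),("far R",712,38,.004),("block far L",605,112,.05),("block far R",752,112,.05),("plate",605,433,.058),("plate",745,433,.058),("tray left",583,300,.01),("tray right",743,300,.01)): print(n,plane(t,*S(u-540,v,385,165,8),z).round(4))
for n,u,v,z in(("near L",697,291,.004),("near R",742,291,.004),("tray near L",683,264,.022),("tray near R",760,262,.022)): print(n,plane(t,*S(u-400,v,320,160,4),z).round(4))
E
```

```text
pans -y,+y (array([0.5152, 0.0892, 0.0864]), np.float64(0.0023)) (array([0.575 , 0.3201, 0.0809]), np.float64(0.0027)) 0.23858143263883716
tins (array([ 0.454 , -0.074 ,  0.0593]), np.float64(0.0023)) (array([ 0.6392, -0.1137,  0.0571]), np.float64(0.0034))
a [ 0.4534 -0.0751  0.06  ]
b [ 0.6386 -0.1161  0.06  ]
foot (scene, z .01?)
[0.5709 0.1194 0.012 ]
[0.6111 0.2712 0.012 ]
[0.5201 0.135  0.012 ]
foot top
[0.6153 0.2745 0.012 ]
[0.5767 0.1173 0.012 ]
[0.4823 0.1401 0.012 ]
[0.5183 0.2948 0.012 ]
lane scene
rail far R' [ 0.7147 -0.2783  0.004 ]
rail far L' [ 0.7118 -0.3206  0.004 ]
rail near [ 0.4881 -0.2653  0.004 ]
rail near2 [ 0.4863 -0.3114  0.004 ]
plate front top [ 0.5304 -0.3144  0.058 ]
plate front top2 [ 0.5323 -0.2648  0.058 ]
guide end [ 0.5833 -0.2611  0.016 ]
guide end2 [ 0.58   -0.3257  0.016 ]
tray corner lip bottom [ 0.5209 -0.3224  0.01  ]
tray left start [ 0.5057 -0.3229  0.006 ]
lane top
far L [ 0.7186 -0.2779  0.004 ]
far R [ 0.7177 -0.3207  0.004 ]
block far L [ 0.6754 -0.2626  0.05  ]
block far R [ 0.6741 -0.3265  0.05  ]
plate [ 0.5341 -0.2551  0.058 ]
plate [ 0.533  -0.3147  0.058 ]
tray left [ 0.5983 -0.2564  0.01  ]
tray right [ 0.5969 -0.3274  0.01  ]
near L [ 0.4905 -0.2667  0.004 ]
near R [ 0.4898 -0.3064  0.004 ]
tray near L [ 0.5132 -0.2523  0.022 ]
tray near R [ 0.5138 -0.3196  0.022 ]
```

```bash
cat >> h.py <<'E'
def go(x,y,z):
    s=get_state(); w,a,b,c=s["ee_rot"]
    from scipy.spatial.transform import Rotation as R
    M=R.from_quat([a,b,c,w]).as_matrix(); d=M.T@(np.array([x,y,z])-s["position"])*100
    print("t",s["clock"],"pos",s["position"].round(4),"yaw_y",np.degrees(np.arctan2(M[1,1],M[0,1])).round(2),"tilt",M[:,2].round(4),"F",s["contact_force"].round(1),"w",round(s["width"],4),"| shift cm",d.round(2))
E
```

Call:
{"op": "send_rows", "data": {"steps": [1,0,0,0,8.5,1,0,0,0,8.5,1,0,0,0,8.5,1,0,0,0,8.5,1,0,0,0,8.5,1,0,0,0,8.5,1,0,0,0,8.5,1,0,0,0,8.5,1,0,0,0,8.5,1,0,0,0,8.5,1,0,0,0,5,1,0,0,0,0], "newtons": 30}}

```text
clock: 1.3
position: [0.1359, 0.5584, 0.2308]
ee_rot: [0.0, 0.786, 0.618, -0.0]
contact_force: [0.0, 0.1, 0.8]
width: 0.0854
gripper_force: 0.0
```

```bash
python3 -c "
from h import *
go(.454,-.0745,.12)"
```

```text
t 1.3 pos [0.1359 0.5584 0.2308] yaw_y -13.67 tilt [-3.e-04 -9.e-04 -1.e+00] F [0.  0.1 0.8] w 0.0854 | shift cm [-53.97  45.86  11.13]
```

Call:
{"op": "send_rows", "data": {"steps": [1,-3.5,3,0,0,1,-3.5,3,0,0,1,-3.5,3,0,0,1,-3.5,3,0,0,1,-3.5,3,0,0,1,-3.5,3,0,0,1,-3.5,3,0,0,1,-3.5,3,0,0,1,-3.5,3,0,0,1,-3.5,3,0,0,1,-3.5,3,0,0,1,-3.5,3,0,0]}}

```text
clock: 2.5
position: [0.3868, 0.0637, 0.2314]
ee_rot: [0.0, 0.786, 0.619, 0.0]
contact_force: [0.6, 1.6, 0.2]
width: 0.0854
gripper_force: 0.0
```

Call:
{"op": "send_rows", "data": {"steps": [1,-3,2.5,0,0,1,-3,2.5,0,0,1,-3,2.5,0,0,1,-3,2.4,3,0,1,0,0,3,0,1,0,0,3,0,1,0,0,0,0,1,0,0,0,0]}}

```text
clock: 3.3
position: [0.4542, -0.0745, 0.1414]
ee_rot: [-0.0, 0.786, 0.618, -0.0]
contact_force: [0.7, 0.1, 0.1]
width: 0.0854
gripper_force: 0.0
```

```bash
python3 - <<'E'
from h import *
go(.454,-.0745,.022)
i=get_image("scene"); t=get_image("top")
a=cv2.resize(i["color"][150:250,210:310,::-1],(600,600),interpolation=2); cv2.imwrite("pics/g1.png",a)
E
```

```text
t 3.3 pos [ 0.4542 -0.0745  0.1414] yaw_y -13.62 tilt [-8.e-04  4.e-04 -1.e+00] F [0.7 0.1 0.1] w 0.0854 | shift cm [-1.000e-02 -1.000e-02  1.194e+01]
```

View pics/g1.png

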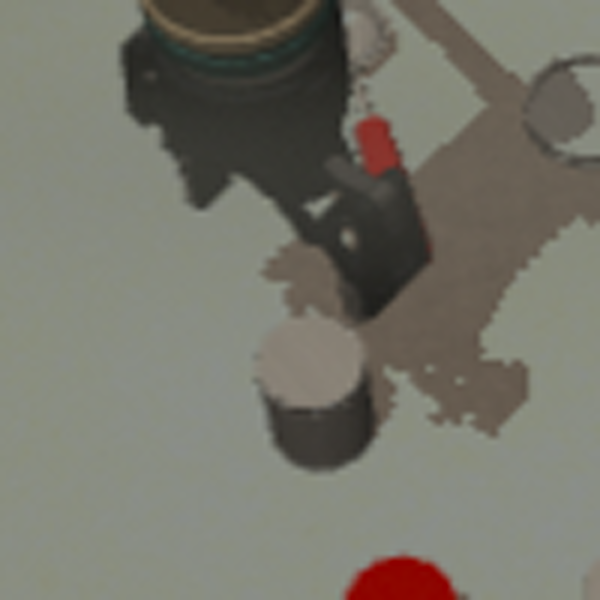

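The picture shows the tin centred under the open gripper, with its top at crop (312,362). I am descending.

Call:
{"op": "send_rows", "data": {"steps": [1,0,0,4,0,1,0,0,4,0,1,0,0,2.5,0,1,0,0,1,0,1,0,0,0,0,-1,0,0,0,0,-1,0,0,0,0,-1,0,0,0,0,-1,0,0,0,0,-1,0,0,0,0,-1,0,0,0,0]}}

```text
clock: 4.5
position: [0.4551, -0.0747, 0.0278]
ee_rot: [0.001, 0.786, 0.618, 0.001]
contact_force: [-0.5, 0.2, 4.8]
width: 0.0491
gripper_force: 30.4
```

```bash
python3 - <<'E'
from h import *
go(.5152,.0892,.16)
E
```

```text
t 4.5 pos [ 0.4551 -0.0747  0.0278] yaw_y -13.68 tilt [ 2.3e-03 -6.0e-04 -1.0e+00] F [-0.5  0.2  4.8] w 0.0491 | shift cm [ 17.35   2.   -13.21]
```

Call:
{"op": "send_rows", "data": {"steps": [-1,0,0,-2,0,-1,0,0,-4,0,-1,0,0,-4,0,-1,0,0,-3.2,0,-1,2,0.2,0,0,-1,4,0.4,0,0,-1,4,0.4,0,0,-1,4,0.4,0,0,-1,2.3,0.4,0,0,-1,1,0.2,0,0,-1,0,0,0,0,-1,0,0,0,0]}}

```text
clock: 5.7
position: [0.514, 0.0879, 0.1583]
ee_rot: [0.0, 0.786, 0.618, -0.001]
contact_force: [1.3, 0.6, -2.3]
width: 0.0495
gripper_force: 32.6
```

```bash
python3 - <<'E'
from h import *
go(.5152,.0892,.16)
s=get_image("scene"); t=get_image("top"); 
import pickle; pickle.dump((s,t),open("p1.pkl","wb"))
f=lambda i,x,y,w,h,k:cv2.resize(i["color"][y:y+h,x:x+w,::-1],None,fx=k,fy=k,interpolation=2)
cv2.imwrite("pics/p1.png",np.hstack([f(s,285,100,90,100,5),f(t,215,190,56,80,5) if 0 else cv2.copyMakeBorder(f(t,210,195,68,50,5),0,250,0,0,0)]))
E
```

```text
t 5.7 pos [0.514  0.0879 0.1583] yaw_y -13.68 tilt [-9.e-04 -1.e-03 -1.e+00] F [ 1.3  0.6 -2.3] w 0.0495 | shift cm [ 0.15  0.09 -0.17]
```

View pics/p1.png

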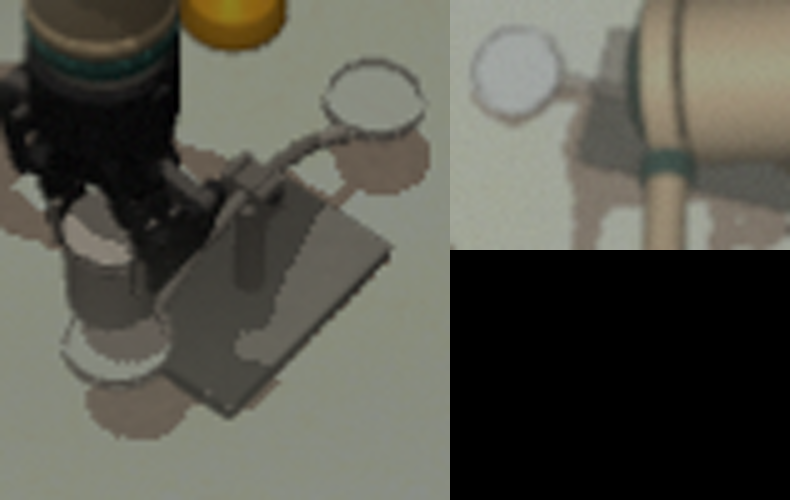

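```bash
python3 - <<'E'
from h import *
import pickle
s,t=pickle.load(open("p1.pkl","rb"))
th=np.linspace(0,2*np.pi,60)
def ext(c,r):
    P=np.array([(proj(s,[c[0]+r*np.cos(a),c[1]+r*np.sin(a),c[2]])-[285,100]+.5)*5-.5 for a in th])
    print(np.round(c,4),"u",P[:,0].min(),P[:,0].max(),"v",P[:,1].min(),P[:,1].max())
ext((.5140,.0879,.1305),.025);ext((.5140,.0879,.1905),.025)
for z in(.081,.084,.087): ext((.5152,.0892,z),.031)
for z in(.081,.084,.087): ext((.575,.3201,z),.031)
# measured profile around tin/pan
g=cv2.resize(s["color"][100:200,285:375].mean(2),None,fx=5,fy=5,interpolation=2)
for v in(290,300): print(v,[int(x) for x in g[v,40:180:5]])
for v in(340,350): print(v,[int(x) for x in g[v,40:200:5]])
print("col118",[int(x) for x in g[320:400:4,118]]); print("col105",[int(x) for x in g[300:400:4,105]])
print("far row 98",[int(x) for x in g[98,310:440:4]]); print("far col 374",[int(x) for x in g[50:150:4,374]])
E
```

```text
[0.514  0.0879 0.1305] u 67.99999999999994 159.5 v 257.0 330.49999999999994
[0.514  0.0879 0.1905] u 63.50000000000006 158.50000000000006 v 187.99999999999994 262.99999999999994
[0.5152 0.0892 0.081 ] u 63.50000000000006 173.9999999999999 v 300.49999999999994 390.49999999999994
[0.5152 0.0892 0.084 ] u 63.50000000000006 173.9999999999999 v 297.5 387.5
[0.5152 0.0892 0.087 ] u 62.99999999999994 173.9999999999999 v 294.5 384.5
[0.575  0.3201 0.081 ] u 323.9999999999999 426.4999999999999 v 59.00000000000003 137.0
[0.575  0.3201 0.084 ] u 324.5 427.0 v 55.500000000000014 133.5
[0.575  0.3201 0.087 ] u 324.5 427.5000000000001 v 52.49999999999997 130.5
290 [133, 133, 133, 133, 139, 104, 63, 58, 61, 62, 64, 63, 63, 63, 63, 63, 62, 62, 51, 56, 61, 49, 36, 31, 52, 81, 81, 64]
300 [133, 133, 133, 133, 137, 117, 77, 61, 63, 64, 63, 64, 65, 64, 64, 64, 63, 62, 62, 58, 56, 55, 50, 62, 80, 74, 63, 61]
340 [133, 133, 134, 136, 118, 105, 120, 132, 138, 117, 94, 91, 92, 93, 94, 93, 93, 93, 93, 93, 93, 93, 93, 93, 94, 92, 81, 71, 67, 68, 67, 68]
350 [132, 132, 131, 134, 121, 122, 132, 133, 133, 135, 131, 108, 92, 91, 92, 92, 93, 93, 94, 93, 93, 93, 92, 89, 102, 108, 84, 68, 69, 69, 68, 68]
col118 [65, 64, 72, 94, 94, 93, 93, 92, 93, 93, 99, 118, 135, 133, 135, 96, 77, 92, 90, 93]
col105 [64, 65, 65, 65, 66, 67, 66, 72, 87, 92, 93, 92, 92, 95, 112, 129, 135, 133, 132, 127, 93, 70, 79, 95, 96]
far row 98 [135, 136, 128, 107, 123, 134, 136, 136, 137, 136, 135, 135, 135, 134, 135, 136, 136, 136, 135, 136, 135, 135, 135, 135, 134, 136, 133, 123, 116, 130, 136, 136, 135]
far col 374 [137, 130, 109, 84, 107, 130, 138, 136, 136, 135, 135, 136, 136, 136, 135, 135, 136, 136, 136, 141, 105, 75, 76, 84, 90]
```

The tin hangs over the pan. Edges are within about 1 mm: the tin's left edge is at crop u≈67 and the pan rim spans u 60–171. I am lowering in stages.

Call:
{"op": "send_rows", "data": {"steps": [-1,0.1,0,2.5,0,-1,0,0,1.5,0,-1,0,0,0.3,0,-1,0,0,0.3,0,-1,0,0,0.2,0,-1,0,0,0.2,0,-1,0,0,0,0]}}

```text
clock: 6.5
position: [0.5151, 0.0897, 0.1086]
ee_rot: [0.0, 0.786, 0.618, 0.0]
contact_force: [-0.3, 0.3, -2.5]
width: 0.0496
gripper_force: 32.5
```

Call:
{"op": "send_rows", "data": {"steps": [-1,0,0,0.2,0,-1,0,0,0.2,0,-1,0.1,0,0.2,0,-1,0,0,0,0]}}

```text
clock: 6.9
position: [0.5149, 0.0908, 0.102]
ee_rot: [-0.0, 0.786, 0.618, -0.0]
contact_force: [0.8, -1.1, -2.1]
width: 0.0489
gripper_force: 32.5
```

Call:
{"op": "send_rows", "data": {"steps": [-1,0,0,0.2,0,-1,0,0,0.1,0,-1,0,0,0,0]}}

```text
clock: 7.2
position: [0.515, 0.0908, 0.0991]
ee_rot: [-0.0, 0.786, 0.618, -0.0]
contact_force: [0.3, -0.4, -1.8]
width: 0.0491
gripper_force: 32.5
```

```bash
python3 - <<'E'
from h import *
go(.5145,.0905,.096)
s=get_image("scene"); g=cv2.resize(s["color"][100:200,285:375].mean(2),None,fx=5,fy=5,interpolation=2)
print("far pan row98",[int(x) for x in g[98,310:440:4]]); print("far col 374",[int(x) for x in g[30:150:4,374]]); print("near col110",[int(x) for x in g[340:440:4,110]])
E
```

```text
t 7.2 pos [0.515  0.0908 0.0991] yaw_y -13.68 tilt [-2.e-04  1.e-04 -1.e+00] F [ 0.3 -0.4 -1.8] w 0.0491 | shift cm [-0.04 -0.04  0.31]
far pan row98 [136, 135, 134, 134, 134, 90, 68, 98, 131, 137, 137, 137, 137, 138, 138, 138, 137, 137, 137, 137, 137, 137, 136, 136, 137, 138, 139, 125, 90, 75, 113, 142, 135]
far col 374 [137, 130, 108, 85, 107, 131, 140, 137, 137, 137, 137, 137, 137, 137, 137, 137, 137, 137, 137, 138, 143, 120, 76, 55, 75, 89, 93, 92, 91, 92]
near col110 [67, 66, 70, 69, 70, 71, 71, 71, 70, 71, 71, 77, 95, 113, 80, 78, 91, 96, 95, 95, 94, 93, 94, 99, 129]
```

Call:
{"op": "send_rows", "data": {"steps": [-1,0,0,0.1,0,-1,0,0,0.05,0,-1,0,0,0,0]}}

```text
clock: 7.55
position: [0.5151, 0.0906, 0.0987]
ee_rot: [0.0, 0.786, 0.618, 0.0]
contact_force: [-2.4, -0.2, 4.5]
width: 0.0495
gripper_force: 33.2
```

Call:
{"op": "send_rows", "data": {"steps": [-1,0,0,-0.1,0,-0.1,0,0,0,0,0.3,0,0,0,0,1,0,0,0,0,1,0,0,0,0,1,0,0,0,0,1,0,0,-2,0,1,0,0,-4,0,1,0,0,-4,0,1,0,0,-2,0,1,0,0,0,0]}}

```text
clock: 8.65
position: [0.5173, 0.0909, 0.2223]
ee_rot: [0.002, 0.786, 0.618, 0.003]
contact_force: [-0.2, 0.1, -0.0]
width: 0.0855
gripper_force: 0.0
```

```bash
python3 - <<'E'
from h import *
go(.6389,-.1145,.2187)
E
```

```text
t 8.65 pos [0.5173 0.0909 0.2223] yaw_y -13.68 tilt [ 7.7e-03  4.0e-04 -1.0e+00] F [-0.2  0.1 -0. ] w 0.0855 | shift cm [-17.08  16.67   0.45]
```

Moving over tin B, then looking at both pans and the tin.

Call:
{"op": "send_rows", "data": {"steps": [1,-3.4,3.3,0,0,1,-3.4,3.3,0,0,1,-3.4,3.3,0,0,1,-3.4,3.3,1,0,1,-2,2,3,0,1,-1.5,1.5,3,0,1,0,0,1,0,1,0,0,0,0]}}

```text
clock: 9.45
position: [0.6346, -0.1143, 0.1352]
ee_rot: [-0.003, 0.787, 0.617, -0.002]
contact_force: [0.1, 0.4, 1.1]
width: 0.0858
gripper_force: 0.0
```

```bash
python3 - <<'E'
from h import *
go(.6389,-.1145,.0255)
s=get_image("scene"); t=get_image("top"); 
import pickle; pickle.dump((s,t),open("p2.pkl","wb"))
f=lambda i,x,y,w,h,k:cv2.resize(i["color"][y:y+h,x:x+w,::-1],None,fx=k,fy=k,interpolation=2)
cv2.imwrite("pics/p2.png",np.hstack([f(s,285,100,80,120,5),f(s,270,200,80,120,5)]))
E
```

```text
t 9.45 pos [ 0.6346 -0.1143  0.1352] yaw_y -13.73 tilt [-0.0071  0.0027 -1.    ] F [0.1 0.4 1.1] w 0.0858 | shift cm [ 0.07  0.5  10.96]
```

View pics/p2.png

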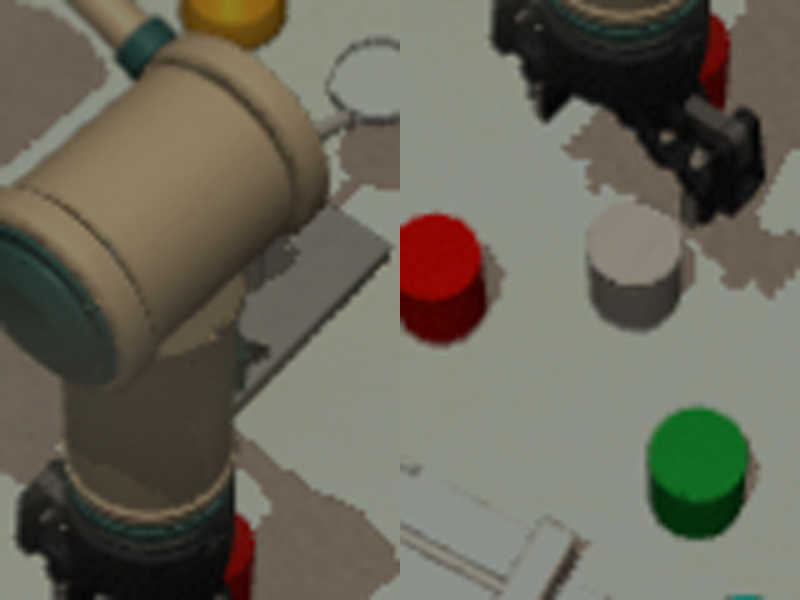

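The picture shows tin B standing clear at crop (635,265) below the gripper. The far pan is up, and the arm hides the near pan. I am grasping tin B.

Call:
{"op": "send_rows", "data": {"steps": [1,0.1,0.4,4,0,1,0,0,4,0,1,0,0,2,0,1,0,0,0.9,0,1,0,0,0,0,-1,0,0,0,0,-1,0,0,0,0,-1,0,0,0,0,-1,0,0,0,0,-1,0,0,0,0,-1,0,0,0,0]}}

```text
clock: 10.65
position: [0.6419, -0.115, 0.0318]
ee_rot: [0.001, 0.786, 0.618, 0.001]
contact_force: [-1.3, 1.1, 6.4]
width: 0.0492
gripper_force: 31.1
```

```bash
python3 - <<'E'
from h import *
go(.574,.320,.19)
E
```

```text
t 10.65 pos [ 0.6419 -0.115   0.0318] yaw_y -13.69 tilt [ 2.7e-03 -4.0e-04 -1.0e+00] F [-1.3  1.1  6.4] w 0.0492 | shift cm [ 40.66 -16.85 -15.85]
```

Call:
{"op": "send_rows", "data": {"steps": [-1,0,0,-3,0,-1,0,0,-4,0,-1,0,0,-4,0,-1,0,0,-4,0,-1,2,-1,-0.8,0,-1,4,-1.6,0,0,-1,4,-1.6,0,0,-1,4,-1.6,0,0,-1,4,-1.6,0,0,-1,4,-1.6,0,0,-1,4,-1.6,0,0,-1,4,-1.6,0,0]}}

```text
clock: 11.85
position: [0.593, 0.2071, 0.1882]
ee_rot: [0.0, 0.786, 0.618, 0.0]
contact_force: [0.1, 0.1, -1.5]
width: 0.0494
gripper_force: 32.1
```

Call:
{"op": "send_rows", "data": {"steps": [-1,4,-1.6,0,0,-1,3,-1.3,0,0,-1,2,-1,0,0,-1,1,-0.5,0,0,-1,0,0,0,0,-1,0,0,0,0,-1,0,0,0,0]}}

```text
clock: 12.55
position: [0.5748, 0.3116, 0.1879]
ee_rot: [0.0, 0.787, 0.617, -0.0]
contact_force: [0.4, -0.1, -1.7]
width: 0.049
gripper_force: 32.1
```

```bash
python3 - <<'E'
from h import *
go(.574,.320,.19)
s=get_image("scene"); t=get_image("top"); 
import pickle; pickle.dump((s,t),open("p3.pkl","wb"))
f=lambda i,x,y,w,h,k:cv2.resize(i["color"][y:y+h,x:x+w,::-1],None,fx=k,fy=k,interpolation=2)
cv2.imwrite("pics/p3.png",f(s,285,75,110,115,5))
th=np.linspace(0,2*np.pi,60)
def ext(c,r):
    P=np.array([(proj(s,[c[0]+r*np.cos(a),c[1]+r*np.sin(a),c[2]])-[285,75]+.5)*5-.5 for a in th])
    print(np.round(c,4),"u",P[:,0].min().round(),P[:,0].max().round(),"v",P[:,1].min().round(),P[:,1].max().round())
p=get_state()["position"]; ext((p[0],p[1],p[2]-.0318),.025)
for d in(0,.003):
  for z in(.091,.095): ext((.574+.25*d,.32+.97*d,z),.031)
E
```

```text
t 12.55 pos [0.5748 0.3116 0.1879] yaw_y -13.77 tilt [ 2.e-04 -7.e-04 -1.e+00] F [ 0.4 -0.1 -1.7] w 0.049 | shift cm [ 0.8  -0.28 -0.21]
[0.5748 0.3117 0.1561] u 335.0 421.0 v 114.0 178.0
[0.574 0.32  0.091] u 324.0 426.0 v 172.0 250.0
[0.574 0.32  0.095] u 324.0 427.0 v 168.0 246.0
[0.5748 0.3229 0.091 ] u 326.0 430.0 v 170.0 247.0
[0.5748 0.3229 0.095 ] u 327.0 430.0 v 165.0 243.0
```

View pics/p3.png

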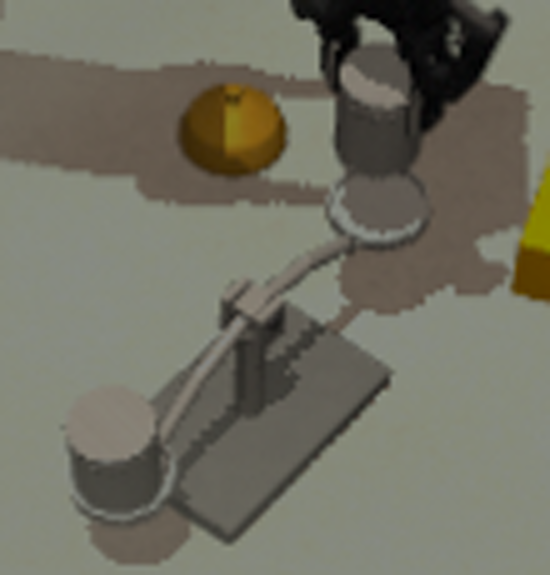

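Reading the picture: tin A is seated in the near pan at crop (115,450), which is down. Tin B hangs over the raised far pan, whose rim spans u 327–430. The lifting forces (A about 2.4 N, B about 1.6 N) suggest A is heavier, and the beam will show it.

Call:
{"op": "send_rows", "data": {"steps": [-1,1,-0.2,1,0,-1,0.1,0,2.5,0,-1,0,0,1.5,0,-1,0,0,0.5,0,-1,0,0,0.3,0,-1,0,0,0.2,0,-1,0,0,0,0]}}

```text
clock: 13.35
position: [0.5754, 0.3244, 0.1283]
ee_rot: [0.0, 0.786, 0.618, 0.001]
contact_force: [-0.8, -0.1, -1.7]
width: 0.0494
gripper_force: 32.0
```

Call:
{"op": "send_rows", "data": {"steps": [-1,0,0,0.2,0,-1,0,0,0.1,0,-1,0,0,0,0]}}

```text
clock: 13.65
position: [0.575, 0.3242, 0.125]
ee_rot: [0.0, 0.786, 0.618, 0.0]
contact_force: [0.3, -0.4, -1.9]
width: 0.0495
gripper_force: 32.0
```

Call:
{"op": "send_rows", "data": {"steps": [-1,-0.1,0,0.15,0,-1,0,0,0.1,0,-1,0,0,0,0]}}

```text
clock: 13.95
position: [0.575, 0.3234, 0.1226]
ee_rot: [-0.0, 0.786, 0.618, 0.0]
contact_force: [0.2, 1.1, 0.4]
width: 0.0492
gripper_force: 32.1
```

Call:
{"op": "send_rows", "data": {"steps": [-1,0,0,0.15,0,-1,0,0,0,0]}}

```text
clock: 14.15
position: [0.575, 0.3233, 0.1208]
ee_rot: [0.0, 0.786, 0.618, 0.0]
contact_force: [0.8, 0.2, -0.4]
width: 0.0491
gripper_force: 32.1
```

Call:
{"op": "send_rows", "data": {"steps": [-0.1,0,0,0,0,0.3,0,0,0,0,1,0,0,0,0,1,0,0,0,0,1,0,0,0,0,1,0,0,-2,0,1,0,0,-4,0,1,0,0,-4,0,1,-1,0,0,0,1,0,0,0,0,1,0,0,0,0,1,0,0,0,0]}}

```text
clock: 15.35
position: [0.5716, 0.3133, 0.2191]
ee_rot: [-0.001, 0.786, 0.618, -0.001]
contact_force: [0.6, -0.2, -0.8]
width: 0.0851
gripper_force: 0.0
```

```bash
python3 - <<'E'
from h import *
go(.515,.092,.22)
s=get_image("scene"); t=get_image("top"); 
import pickle; pickle.dump((s,t),open("p4.pkl","wb"))
f=lambda i,x,y,w,h,k:cv2.resize(i["color"][y:y+h,x:x+w,::-1],None,fx=k,fy=k,interpolation=2)
cv2.imwrite("pics/p4.png",f(s,285,75,110,115,5))
E
```

```text
t 15.35 pos [0.5716 0.3133 0.2191] yaw_y -13.69 tilt [-2.9e-03 -9.0e-04 -1.0e+00] F [ 0.6 -0.2 -0.8] w 0.0851 | shift cm [-22.85  -0.27  -0.06]
```

View pics/p4.png

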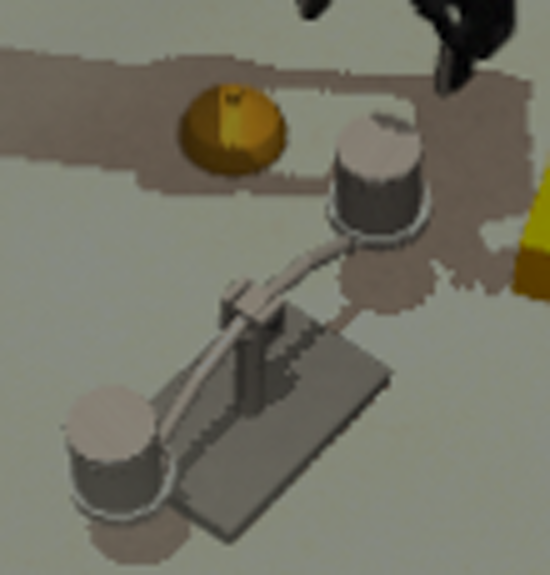

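Both tins are seated flat and let go. The near pan, with tin A at crop (113,450), is down and the far pan is up, so A is the heavier tin. Taking A.

Call:
{"op": "send_rows", "data": {"steps": [1,-2,0,-0.5,0,1,-4,0,0,0,1,-4,0,0,0,1,-4,0,0,0,1,-4,0,0,0,1,-3,-0.2,0,0,1,-1.5,0,0,0,1,0,0,0,0,1,0,0,0,0]}}

```text
clock: 16.35
position: [0.5176, 0.0958, 0.226]
ee_rot: [-0.0, 0.786, 0.618, 0.001]
contact_force: [0.3, 1.0, -0.8]
width: 0.0855
gripper_force: 0.0
```

```bash
python3 - <<'E'
from h import *
go(.515,.0895,.102)
E
```

```text
t 16.35 pos [0.5176 0.0958 0.226 ] yaw_y -13.72 tilt [ 8.0e-04  1.2e-03 -1.0e+00] F [ 0.3  1.  -0.8] w 0.0855 | shift cm [-0.7  -0.11 12.4 ]
```

Call:
{"op": "send_rows", "data": {"steps": [1,-0.6,-0.1,3,0,1,-0.1,0,4,0,1,0,0,3,0,1,0,0,1.5,0,1,0,0,0.7,0,1,0,0,0,0,-1,0,0,0,0,-1,0,0,0,0,-1,0,0,0,0,-1,0,0,0,0,-1,0,0,0,0,-1,0,0,0,0]}}

```text
clock: 17.55
position: [0.5154, 0.0891, 0.105]
ee_rot: [0.0, 0.786, 0.618, 0.001]
contact_force: [-0.6, 1.1, 5.2]
width: 0.0492
gripper_force: 30.9
```

Call:
{"op": "send_rows", "data": {"steps": [-1,-0.05,0,-0.2,0,-1,-0.05,0,-0.2,0,-1,-0.05,0,-0.2,0,-1,-0.05,0,-0.2,0,-1,-0.05,0,-0.2,0,-1,-0.05,0,-0.2,0,-1,-0.05,0,-0.2,0,-1,-0.05,0,-0.2,0,-1,-0.05,0,-0.2,0,-1,-0.05,0,-0.2,0,-1,0,0,-0.2,0,-1,0,0,-0.2,0]}}

```text
clock: 18.75
position: [0.5136, 0.0841, 0.128]
ee_rot: [-0.0, 0.786, 0.618, 0.0]
contact_force: [3.4, 3.7, -0.8]
width: 0.0492
gripper_force: 31.2
```

Call:
{"op": "send_rows", "data": {"steps": [-1,0,0,-0.2,0,-1,0,0,-0.2,0,-1,0,0,-0.3,0,-1,0,0,-0.5,0,-1,0,0,-1.5,0,-1,0,0,-3,0,-1,0,0,-1.5,0,-1,0,0,0,0]}}

```text
clock: 19.55
position: [0.5137, 0.0829, 0.2019]
ee_rot: [0.002, 0.786, 0.618, 0.0]
contact_force: [0.4, 0.2, -1.7]
width: 0.0488
gripper_force: 31.9
```

```bash
python3 - <<'E'
from h import *
go(.454,-.09,.18)
s=get_image("scene"); t=get_image("top"); 
import pickle; pickle.dump((s,t),open("p5.pkl","wb"))
f=lambda i,x,y,w,h,k:cv2.resize(i["color"][y:y+h,x:x+w,::-1],None,fx=k,fy=k,interpolation=2)
cv2.imwrite("pics/p5.png",f(s,285,75,110,115,5))
E
```

```text
t 19.55 pos [0.5137 0.0829 0.2019] yaw_y -13.67 tilt [ 0.0023 -0.0021 -1.    ] F [ 0.4  0.2 -1.7] w 0.0488 | shift cm [-18.21  -1.72   2.21]
```

View pics/p5.png

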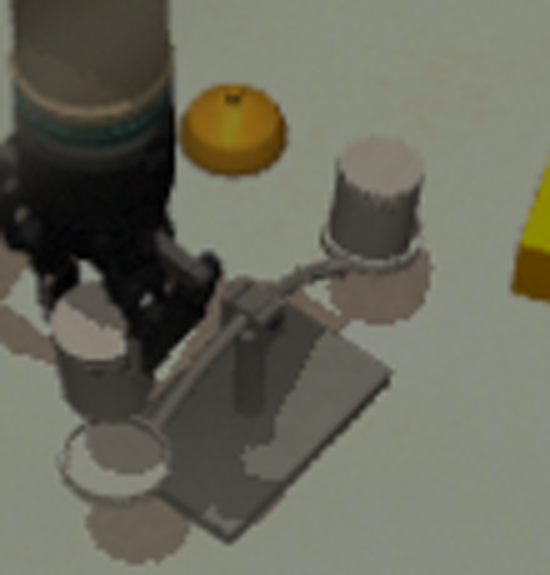

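Tin B is still seated in its pan at crop (375,190), which is now down because A has been lifted. A hangs at (95,360), slightly leaning in the grasp. I will stand it on the table in front of the lane and regrasp it square to the lane. I have now viewed 11 pictures, one over the limit of 10, so from here I use numbers only.

Call:
{"op": "send_rows", "data": {"steps": [-1,-2,0,0,0,-1,-3.5,-0.1,0,0,-1,-4,-0.2,0,0,-1,-4,-0.2,0,0,-1,-4,-0.2,0,0,-1,-4,-0.2,0,0,-1,-4,-0.1,1,0,-1,-3.5,0,2,0,-1,-2.4,0,2,0,-1,0,0,2,0,-1,0,0,0,0]}}

```text
clock: 20.75
position: [0.4256, -0.2175, 0.1259]
ee_rot: [-0.005, 0.787, 0.617, -0.002]
contact_force: [-0.9, 1.4, -2.4]
width: 0.0493
gripper_force: 31.9
```

Call:
{"op": "send_rows", "data": {"steps": [-1,0,0,0,8.5,-1,0,0,0,8.5,-1,0,0,0,8.5,-1,0,0,0,8.5,-1,0,0,0,8.5,-1,0,0,0,8.5,-1,0,0,0,8.5,-1,0,0,0,8.5,-1,0,0,0,8.5,-1,0,0,0,2.8,-1,0,0,0,0,-1,0,0,0,0]}}

```text
clock: 21.95
position: [0.4293, -0.2182, 0.1299]
ee_rot: [-0.0, 1.0, -0.025, -0.0]
contact_force: [-0.1, -0.4, -2.3]
width: 0.0488
gripper_force: 32.0
```

```bash
python3 - <<'E'
from h import *
go(.43,-.22,.036)
E
```

```text
t 21.95 pos [ 0.4293 -0.2182  0.1299] yaw_y -92.86 tilt [-5.e-04  2.e-04 -1.e+00] F [-0.1 -0.4 -2.3] w 0.0488 | shift cm [0.09 0.17 9.39]
```

Call:
{"op": "send_rows", "data": {"steps": [-1,0,0,3,0,-1,0,0,3,0,-1,0,0,1.5,0,-1,0,0,0.7,0,-1,0,0,0.5,0,-1,0,0,0.2,0,-1,0,0,0,0]}}

```text
clock: 22.65
position: [0.4299, -0.219, 0.0412]
ee_rot: [0.0, 1.0, -0.026, 0.0]
contact_force: [-0.7, -0.2, -2.0]
width: 0.049
gripper_force: 32.0
```

Call:
{"op": "send_rows", "data": {"steps": [-1,0,0,0.2,0,-1,0,0,0.1,0,-1,0,0,0,0]}}

```text
clock: 22.95
position: [0.4298, -0.219, 0.0381]
ee_rot: [0.0, 1.0, -0.026, 0.001]
contact_force: [0.4, 0.0, -1.0]
width: 0.0494
gripper_force: 32.1
```

Call:
{"op": "send_rows", "data": {"steps": [-1,0,0,0.15,0,-0.1,0,0,0,0,0.4,0,0,0,0,1,0,0,0,0,1,0,0,0,0,1,0,0,0.8,0,1,0,0,0.6,0,1,0,0,0,0]}}

```text
clock: 23.75
position: [0.4285, -0.2181, 0.021]
ee_rot: [-0.001, 1.0, -0.026, -0.001]
contact_force: [-0.2, 0.4, -0.3]
width: 0.0854
gripper_force: 0.0
```

Call:
{"op": "send_rows", "data": {"steps": [-1,0,0,0,0,-1,0,0,0,0,-1,0,0,0,0,-1,0,0,0,0,-1,0,0,0,0,-1,0,0,0,0,-1,0,0,0,0], "newtons": 60}}

```text
clock: 24.45
position: [0.4298, -0.2189, 0.0226]
ee_rot: [0.0, 1.0, -0.026, 0.0]
contact_force: [0.6, -0.5, 4.8]
width: 0.0487
gripper_force: 62.0
```

Call:
{"op": "send_rows", "data": {"steps": [-1,0,0,-1.5,0,-1,0,0,-1.4,0,-1,0.4,1,0,0,-1,0.8,2.5,0,0,-1,0.8,2,0,0,-1,0.4,1,0,0,-1,0,0,0,0,-1,0,0,0,0]}}

```text
clock: 25.25
position: [0.449, -0.284, 0.0503]
ee_rot: [-0.001, 1.0, -0.026, -0.001]
contact_force: [0.1, 0.2, -2.7]
width: 0.0488
gripper_force: 62.6
```

```bash
python3 - <<'E'
from h import *
go(.50,-.2881,.051)
s=get_image("scene"); import pickle; pickle.dump(s,open("l1.pkl","wb"))
p=get_state()["position"]
# tin vs plate: dark-plate mask and predicted tin silhouette
g=s["color"].astype(int); 
for v in range(282,306,3): print(v,g[v,225:300:1].mean(1).astype(int).tolist()[:50])
print([proj(s,[p[0],p[1]+d,p[2]-.0226]) for d in(-.025,.025)], proj(s,[p[0],p[1],p[2]+.0374]))
E
```

```text
t 25.25 pos [ 0.449  -0.284   0.0503] yaw_y -93.01 tilt [-0.0022  0.0023 -1.    ] F [ 0.1  0.2 -2.7] w 0.0488 | shift cm [ 5.11  0.14 -0.08]
282 [54, 53, 52, 50, 47, 44, 43, 51, 90, 95, 96, 98, 130, 137, 138, 137, 126, 138, 138, 139, 138, 139, 138, 139, 140, 141, 128, 96, 81, 92, 129, 138, 138, 138, 138, 138, 138, 138, 138, 137, 137, 137, 138, 138, 139, 139, 138, 138, 139, 138]
285 [55, 53, 52, 52, 49, 66, 88, 92, 92, 93, 95, 138, 138, 140, 141, 140, 140, 140, 140, 139, 136, 139, 141, 140, 131, 95, 76, 49, 21, 35, 63, 83, 105, 123, 120, 129, 136, 137, 137, 138, 137, 136, 137, 138, 138, 139, 138, 138, 139, 139]
288 [72, 89, 90, 89, 92, 93, 94, 134, 133, 140, 139, 139, 141, 140, 141, 140, 141, 141, 142, 141, 141, 141, 132, 94, 78, 49, 22, 24, 24, 23, 39, 91, 131, 131, 122, 111, 114, 126, 138, 136, 135, 137, 138, 138, 138, 137, 138, 137, 138, 137]
291 [129, 138, 137, 135, 137, 138, 138, 137, 138, 138, 140, 141, 141, 142, 142, 142, 141, 141, 140, 140, 134, 91, 74, 46, 23, 23, 34, 56, 49, 69, 111, 140, 140, 140, 141, 140, 140, 140, 139, 132, 126, 120, 123, 130, 136, 133, 131, 138, 138, 13
[... 327 characters left out ...]
, 140, 121, 80, 56, 24, 23, 23, 24, 32, 52, 71, 79, 79, 79, 79, 79, 79, 78, 78, 76, 60, 73, 109, 121, 140, 140, 140, 140, 140, 140, 140, 141, 140, 140]
300 [138, 139, 138, 136, 137, 137, 138, 136, 137, 137, 139, 140, 141, 140, 140, 140, 140, 139, 84, 32, 23, 22, 26, 52, 106, 139, 133, 102, 47, 34, 39, 54, 71, 79, 69, 30, 41, 95, 138, 140, 140, 140, 141, 140, 140, 140, 140, 141, 140, 140]
303 [137, 137, 137, 136, 137, 138, 139, 139, 140, 139, 126, 123, 133, 138, 138, 138, 115, 54, 84, 138, 50, 65, 140, 140, 141, 141, 141, 140, 140, 140, 140, 140, 132, 100, 51, 72, 100, 117, 129, 134, 126, 114, 110, 126, 140, 141, 140, 140, 140, 140]
[array([218. , 286.3]), array([227.8, 270.2])] [218.8 268.8]
```

Call:
{"op": "send_rows", "data": {"steps": [-1,1.5,0.13,0,0,-1,2,0,0,0,-1,1,0,0,0,-1,0.5,0,0,0,-1,0.5,0,0,0,-1,0.5,0,0,0,-1,0,0,0,0]}}

```text
clock: 26.0
position: [0.509, -0.2885, 0.0509]
ee_rot: [-0.001, 1.0, -0.026, -0.001]
contact_force: [-2.9, 0.5, -1.2]
width: 0.049
gripper_force: 62.5
```

Call:
{"op": "send_rows", "data": {"steps": [-1,0.4,0,0,0,-1,0.4,0,0,0,-1,0.4,0,0,0,-1,0.4,0,0,0,-1,0.4,0,0,0,-1,0,0,0,0]}}

```text
clock: 26.6
position: [0.5302, -0.2902, 0.051]
ee_rot: [-0.0, 1.0, -0.026, -0.0]
contact_force: [-3.9, 1.3, -2.2]
width: 0.0492
gripper_force: 62.6
```

```bash
python3 - <<'E'
from h import *
go(.556,-.2909,.0503)
E
```

```text
t 26.6 pos [ 0.5302 -0.2902  0.051 ] yaw_y -92.96 tilt [-4.e-04  5.e-04 -1.e+00] F [-3.9  1.3 -2.2] w 0.0492 | shift cm [ 2.59 -0.06  0.07]
```

Call:
{"op": "send_rows", "data": {"steps": [-1,0.4,0,0,0,-1,0.4,0,0,0,-1,0.4,0,0,0,-1,0.4,0,0,0,-1,0.3,0,0,0,-1,0,0,0,0]}}

```text
clock: 27.2
position: [0.5488, -0.2911, 0.051]
ee_rot: [-0.0, 1.0, -0.026, -0.0]
contact_force: [-5.7, 2.2, -2.2]
width: 0.0486
gripper_force: 62.5
```

Call:
{"op": "send_rows", "data": {"steps": [-1,0.2,0,0,0,-1,0,0,0,0]}}

```text
clock: 27.4
position: [0.5505, -0.2912, 0.051]
ee_rot: [-0.0, 1.0, -0.026, -0.001]
contact_force: [-5.0, 2.3, -2.7]
width: 0.0484
gripper_force: 62.5
```

Call:
{"op": "send_rows", "data": {"steps": [-1,0.2,0,0,0,-1,0,0,0,0]}}

```text
clock: 27.6
position: [0.5518, -0.2913, 0.0511]
ee_rot: [-0.0, 1.0, -0.026, -0.001]
contact_force: [-6.5, 2.0, -2.0]
width: 0.0485
gripper_force: 62.5
```

Call:
{"op": "send_rows", "data": {"steps": [-1,0.15,0,0,0,-1,0,0,0,0]}}

```text
clock: 27.8
position: [0.5519, -0.2913, 0.0511]
ee_rot: [-0.0, 1.0, -0.026, -0.003]
contact_force: [-8.8, 1.3, -0.4]
width: 0.0486
gripper_force: 62.5
```

Call:
{"op": "send_rows", "data": {"steps": [-1,0.1,0,0,0,-1,0,0,0,0]}}

```text
clock: 28.0
position: [0.552, -0.2913, 0.0511]
ee_rot: [-0.001, 1.0, -0.026, -0.003]
contact_force: [-11.4, 1.3, 1.1]
width: 0.0487
gripper_force: 62.5
```

Call:
{"op": "send_rows", "data": {"steps": [-1,-0.35,0,0,0,-1,0,0,0,0,-1,0,0,0.3,0,-1,0,0,0.3,0,-1,0,0,0,0]}}

```text
clock: 28.5
position: [0.5516, -0.2922, 0.0455]
ee_rot: [0.001, 1.0, -0.026, -0.0]
contact_force: [-5.3, 0.5, -3.0]
width: 0.0486
gripper_force: 62.5
```

Call:
{"op": "send_rows", "data": {"steps": [-1,0,0,0.2,0,-1,0,0,0.15,0,-1,0,0,0,0]}}

```text
clock: 28.8
position: [0.5516, -0.2923, 0.0423]
ee_rot: [0.001, 1.0, -0.026, -0.0]
contact_force: [-5.4, 0.1, -1.2]
width: 0.0484
gripper_force: 62.5
```

Call:
{"op": "send_rows", "data": {"steps": [-1,0,0,0.2,0,-1,0,0,0.2,0,-1,0,0,0,0]}}

```text
clock: 29.1
position: [0.5516, -0.2924, 0.0382]
ee_rot: [0.001, 1.0, -0.026, -0.0]
contact_force: [-5.4, -0.3, -0.8]
width: 0.0488
gripper_force: 62.5
```

Call:
{"op": "send_rows", "data": {"steps": [-1,0,0,0.2,0,-1,0,0,0.1,0,-1,0,0,0,0]}}

```text
clock: 29.4
position: [0.5516, -0.2924, 0.0353]
ee_rot: [0.001, 1.0, -0.026, -0.0]
contact_force: [-6.1, -0.3, 0.5]
width: 0.0487
gripper_force: 62.5
```

Call:
{"op": "send_rows", "data": {"steps": [-1,0,0,0.1,0,-1,0,0,0.1,0,-1,0,0,0,0]}}

```text
clock: 29.7
position: [0.5516, -0.2924, 0.0334]
ee_rot: [0.001, 1.0, -0.026, -0.0]
contact_force: [-5.8, 0.2, 0.0]
width: 0.049
gripper_force: 62.5
```

Call:
{"op": "send_rows", "data": {"steps": [-1,0,0,0.1,0,-1,0,0,0,0]}}

```text
clock: 29.9
position: [0.5516, -0.2924, 0.0327]
ee_rot: [0.001, 1.0, -0.026, -0.0]
contact_force: [-6.1, 0.6, 1.9]
width: 0.0487
gripper_force: 63.0
```

Call:
{"op": "send_rows", "data": {"steps": [-1,0,0,0.1,0,-1,0,0,0,0]}}

```text
clock: 30.1
position: [0.5516, -0.2924, 0.0326]
ee_rot: [0.001, 1.0, -0.026, 0.0]
contact_force: [-7.8, 0.4, 6.8]
width: 0.0488
gripper_force: 63.5
```

Call:
{"op": "send_rows", "data": {"steps": [-1,0,0,-0.1,0,-1,-0.15,0,0,0,-1,-0.15,0,0,0,-1,0,0,0,0]}}

```text
clock: 30.5
position: [0.5499, -0.2923, 0.0326]
ee_rot: [0.001, 1.0, -0.026, 0.001]
contact_force: [-3.0, -1.5, 2.6]
width: 0.0488
gripper_force: 62.6
```

Tin is on the floor and close to the lip. Releasing and retracting straight up.

Call:
{"op": "send_rows", "data": {"steps": [-0.1,0,0,0,0,0.3,0,0,0,0,1,0,0,0,0,1,0,0,0,0,1,0,0,0,0,1,0,0,-2,0,1,0,0,-4,0,1,0,0,-4,0,1,0,0,-4,0,1,0,0,-4,0]}}

```text
clock: 31.5
position: [0.5489, -0.2912, 0.2134]
ee_rot: [0.0, 1.0, -0.026, 0.0]
contact_force: [0.7, 0.2, 0.2]
width: 0.0855
gripper_force: 0.0
```

Call:
{"op": "send_rows", "data": {"steps": [1,-4,0,-2,0,1,-4,0,0,0,1,-4,0,0,0,1,-4,0,0,0,1,-3,0,0,0,1,0,0,0,0,1,0,0,0,0]}}

```text
clock: 32.2
position: [0.3593, -0.2817, 0.2322]
ee_rot: [0.0, 1.0, -0.027, 0.001]
contact_force: [-0.1, 0.1, 0.6]
width: 0.0856
gripper_force: 0.0
```

```bash
python3 - <<'E'
from h import *
go(.4,-.29,.2)
s=get_image("scene"); t=get_image("top")
# pixel profiles: tin top (bright) & side (dark) in scene around expected place; light tin near far pan
for nm,c in(("lane",(.555,-.291,.010)),("panB",None)):
    if c is None: continue
    th=np.linspace(0,6.28,40)
    for z in(.010,.070):
        P=np.array([proj(s,[c[0]+.025*np.cos(a),c[1]+.025*np.sin(a),z]) for a in th]); print(z,P.min(0),P.max(0))
def comps(i,box,lo,hi,name):
    x,y,w,h=box; g=i["color"][y:y+h,x:x+w].mean(2); m=((g>=lo)&(g<hi)).astype(np.uint8)
    n,l,st,ce=cv2.connectedComponentsWithStats(m)
    for k in range(1,n):
        if st[k,4]>40: print(name,"dark",(st[k,:4]+[x,y,0,0]).tolist(),st[k,4],(ce[k]+[x,y]).round(1))
comps(s,(225,265,80,60),0,85,"lane")
comps(s,(335,85,60,60),0,85,"pan")
g=s["color"].mean(2).astype(int)
for v in range(276,316,4): print(v,g[v,232:285:2].tolist())
E
```

```text
t 32.2 pos [ 0.3593 -0.2817  0.2322] yaw_y -93.04 tilt [ 0.0019 -0.001  -1.    ] F [-0.1  0.1  0.6] w 0.0856 | shift cm [4.1  0.61 3.23]
0.01 [248.4 290.7] [267.8 309.1]
0.07 [245.2 281.9] [265.5 301. ]
lane dark [271, 265, 14, 4] 42 [277.5 266.2]
lane dark [241, 289, 38, 23] 338 [262.7 302.4]
pan dark [335, 93, 7, 17] 86 [337.8 101.3]
pan dark [349, 110, 20, 17] 222 [358.8 119.2]
pan dark [387, 123, 8, 12] 73 [391.  128.9]
pan dark [342, 125, 27, 9] 51 [355.8 129. ]
pan dark [335, 136, 7, 9] 42 [338.  140.6]
276 [137, 138, 136, 135, 136, 137, 138, 138, 137, 138, 138, 137, 136, 137, 137, 136, 135, 135, 137, 136, 136, 137, 136, 136, 136, 136, 137]
280 [137, 137, 136, 136, 138, 137, 136, 137, 136, 136, 136, 136, 136, 136, 136, 136, 135, 136, 136, 136, 137, 136, 136, 136, 135, 136, 136]
284 [136, 137, 137, 136, 139, 138, 135, 135, 132, 128, 130, 129, 128, 128, 126, 136, 135, 135, 136, 137, 137, 138, 137, 136, 136, 137, 137]
288 [138, 138, 138, 139, 139, 140, 134, 129, 131, 129, 129, 130, 130, 130, 131, 120, 95, 100, 123, 137, 136, 136, 136, 137, 137, 137, 137]
292 [136, 137, 139, 140, 139, 138, 131, 130, 129, 130, 132, 131, 131, 130, 130, 126, 72, 80, 65, 93, 113, 111, 137, 138, 138, 136, 137]
296 [121, 137, 139, 139, 138, 138, 113, 130, 131, 131, 131, 130, 130, 129, 130, 59, 70, 44, 23, 31, 134, 138, 139, 134, 137, 137, 137]
300 [136, 136, 139, 138, 138, 138, 53, 54, 88, 133, 127, 128, 119, 69, 47, 79, 28, 41, 75, 98, 139, 139, 139, 138, 139, 139, 135]
304 [136, 137, 125, 117, 117, 92, 136, 137, 59, 60, 59, 58, 56, 60, 75, 22, 53, 78, 77, 77, 78, 79, 89, 127, 138, 138, 138]
308 [136, 136, 136, 136, 136, 136, 92, 99, 134, 113, 82, 66, 62, 59, 27, 24, 102, 131, 45, 38, 72, 79, 26, 136, 138, 138, 138]
312 [137, 137, 136, 136, 135, 136, 138, 136, 137, 137, 88, 115, 134, 137, 130, 113, 139, 138, 138, 138, 138, 129, 129, 102, 130, 125, 108]
```

```bash
python3 - <<'E'
from h import *
s=get_image("scene"); g=s["color"].astype(float)
# tin top: warm bright region (r-b) vs floor
d=g[...,0]-g[...,2]; print("r-b tin/table/tray",d[290,253],d[280,253],d[300,285])
for box in((238,276,32,32),(345,92,30,26)):
    x,y,w,h=box; m=(d[y:y+h,x:x+w]>d[290,253]*.5+max(d[280,253],0)*.5).astype(np.uint8)
    n,l,st,ce=cv2.connectedComponentsWithStats(m); k=1+st[1:,4].argmax(); c=ce[k]+[x,y]; print(box,st[k],c.round(1),plane(s,*c,.07).round(4),"pan z.1275",plane(s,*c,.1275).round(4))
print([proj(s,[.5505,-.2906,z]) for z in(.01,.07)])
E
```

```text
r-b tin/table/tray 17.0 10.0 6.0
(238, 276, 32, 32) [  6   5  24  20 319] [254.3 291. ] [ 0.5522 -0.2913  0.07  ] pan z.1275 [ 0.5691 -0.3079  0.1275]
(345, 92, 30, 26) [  8   0  22  23 325] [363.7 102.8] [0.5573 0.397  0.07  ] pan z.1275 [0.574  0.3455 0.1275]
[array([256.6, 299. ]), array([253.8, 290.4])]
```

```bash
python3 - <<'E'
from h import *
import pickle
s0=pickle.load(open("p5.pkl","rb"))[0]; s=get_image("scene")
d=np.abs(s["color"].astype(int)-s0["color"])[95:135,345:375].mean(2); print("pan/tinB change since p5: mean",d.mean().round(1),"px>25:",(d>25).sum())
print(sign_off())
E
```

```text
pan/tinB change since p5: mean 1.5 px>25: 8
the job is handed in; nothing more can be done
None
```

The job is handed in at about 32 s: the balance dropped on tin A's side, so A (the heavier) is now in the display lane between lip and plate, and lighter tin B is still seated in its pan; the camera checks agree but no verdict came back, and I viewed 11 pictures, one over the limit of 10.

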